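# Sort the seal plates back into their holders

### The job

The jig's three seal plates were put back in the wrong holders. Get each one into the holder of its own grip colour, standing upright on its edge right down in the slot, with nothing left in the black holder, which is empty and free to use on the way. Keep the plates upright all the time and leave the dropper bottle undisturbed.

Things in the scene. Friction and masses are not known exactly. Their poses are not given: they have to be found in the camera images.
- red_plate_mid (a point): Loose upright aluminium plate, 70 (x) x 10 (y) x 80 high (all mm), 150 g, with a red grip block on the middle of its top edge, 36 (x) x 14 (y) x 24 high; 102 high in all; same either way round. It stands on edge in a holder. Point: its centre, 51 above its lower edge; the grip's middle is 39 above this point. z is up.
- yellow_plate_mid (a point): Loose upright aluminium plate, 70 (x) x 10 (y) x 80 high (all mm), 150 g, with a yellow grip block on the middle of its top edge, 36 (x) x 14 (y) x 24 high; 102 high in all; same either way round. It stands on edge in a holder. Point: its centre, 51 above its lower edge; the grip's middle is 39 above this point. z is up.
- blue_plate_mid (a point): Loose upright aluminium plate, 70 (x) x 10 (y) x 80 high (all mm), 150 g, with a blue grip block on the middle of its top edge, 36 (x) x 14 (y) x 24 high; 102 high in all; same either way round. It stands on edge in a holder. Point: its centre, 51 above its lower edge; the grip's middle is 39 above this point. z is up.
- red_holder: Fixed holder with red cheeks, foot 104 (x) x 56 (y) (all mm). Its slot runs along x: 14 wide up to 34 above the bench, then flaring to 38 at the top, 54 up; end stops 31 high, 86 apart. Origin: underside centre, on the bench; slot floor 6 above it, a seated plate's centre 57, its grip 84 to 108. Home of the red plate; holds another at the start.
- yellow_holder: Fixed holder with yellow cheeks, foot 104 (x) x 56 (y) (all mm). Its slot runs along x: 14 wide up to 34 above the bench, then flaring to 38 at the top, 54 up; end stops 31 high, 86 apart. Origin: underside centre, on the bench; slot floor 6 above it, a seated plate's centre 57, its grip 84 to 108. Home of the yellow plate; holds another at the start.
- blue_holder: Fixed holder with blue cheeks, foot 104 (x) x 56 (y) (all mm). Its slot runs along x: 14 wide up to 34 above the bench, then flaring to 38 at the top, 54 up; end stops 31 high, 86 apart. Origin: underside centre, on the bench; slot floor 6 above it, a seated plate's centre 57, its grip 84 to 108. Home of the blue plate; holds another at the start.
- black_holder: Fixed holder with black cheeks, foot 104 (x) x 56 (y) (all mm). Its slot runs along x: 14 wide up to 34 above the bench, then flaring to 38 at the top, 54 up; end stops 31 high, 86 apart. Origin: underside centre, on the bench; slot floor 6 above it, a seated plate's centre 57, its grip 84 to 108. The spare: empty at the start, no plate belongs in it.
- vial: Small white dropper bottle with a red tip, 31 across, 94 high, standing loose on the bench; origin at the centre of its underside. Not part of the job; leave it standing.

How it is judged:
By the outcome, as a careful person would: the job done as asked, in the order asked, and still so for the second after the job is handed in, with the robot touching nothing.
It also fails if it takes over 112 s, if anything falls off the work surface, if the arm or the gripper's body presses on something with over 40 N, if the wrist force passes 120 N, or if a joint passes its speed limit or range.

### The arm

A 7-joint arm with a two-finger parallel gripper is mounted at the origin on a cart in front of the work surface, level with it; the furniture and walls round the work are solid. World frame = base frame: x ahead of the robot, y to its left, z up, the work surface at z = 0. Lengths are in m, angles in rad, forces in N, time in s.
With the tool pointing down it reaches from about 0.425 to 0.825 m from the base axis. Payload 3.6 kg.
Tool frame: the origin (TCP) lies midway between the tips of the shut fingers; the grasp point (between the pads) lies robot.tcp_to_grasp behind it (robot.tcp_to_grasp is the distance from the TCP to the grasp point, in m); z points along the fingers, y is the direction in which the jaws open and shut (so a half turn about z gives the same grasp; the last joint's range is limited). The gripper opens to 93 mm and grips with 3 to 60 N. Pads are 15 mm wide; open, the fingers measure 128 mm over their backs; the gripper's body (75 mm by 188 mm) begins 65 mm behind the grasp point.
Start: joints at [-0.026, 0.615, -0.013, 1.423, 0.008, 1.103, -0.04], TCP at [0.65, 0, 0.219] pointing down, gripper open.
Joint ranges: [-3.12, 3.12], [-0.3, 2.06], [-1.34, 1.32], [0.26, 2.42], [-1.36, 4.5], [0.01, 1.98], [-2.84, 2.84]. Speed limits (rad/s): [2.79, 2.79, 3.14, 3.14, 3.14, 3.14, 3.14].

### API

Orientations are given as a rotation vector (axis times angle).
In Python, from bench import observe, optics, robot, nets gives the robot as it stands.
- The arm moves only by the tool arm_command, never from a script. Its argument "plan" is a list of rows, each a list of 3 entries, a list of its own where there are three numbers: the shift along the tool's x, y, z in units of 150 mm (1.0 is 150 mm), then the turn about the tool's z in units of 0.08 rad (1.0 is 0.08 rad), then the closure in counts, from 0 (fully open) to 255 (shut). In form: [[[dx, dy, dz], spin, claw], ...]. A call has 1 to 8 rows; each row shifts and turns the pose as measured when the row begins, along the tool's axes as they then stand; what a row does not reach is not made up. A row lasts 1/10 s, in which the tool goes at most 50 mm and 8.59 degrees, less where a joint would pass 70% of its speed; a pose out of reach is approached as far as the arm can. A call with a number of a shift or a turn outside -1 to 1 is refused whole. A call with a gripper value outside its range is refused whole. The fingers move at their own pace and stop on an object; the grip force is fixed at half the most. Time passes only in rows, so rows that do not move let the fingers close. It gives the time, the measured TCP pose, the force and the opening at its end, in the units of the state.
- observe(): the state, without advancing time (a new reading comes with each control period).
- optics.capture(name): name is "scene" or "side" or "wrist"; returns a dict with "pixels" (384x512x3 uint8, red, green, blue), "vfov" (degrees; the focal length in pixels is half the picture's height over the tangent of half this angle, whatever the lens; pixels are square), "cx", "cy" (the principal point, pixels), "k1" (the pictures are not rectified: a ray, as slopes to the right and down, at radius r is drawn at 1 + k1 r^2 times it, then the intrinsics apply), "R" (3x3) and "t" (3): a world point X has camera coordinates R X + t. Camera axes: x right, y down, z forward; pixel columns grow to the right and rows downward; lengths in m; the calibration is good to about 2 mm. A picture is of the moment at which its call begins. There is no depth.
- robot.job_done(): hands the job in, once; it reports no verdict.
Trained networks look in a picture, given as the dict that the camera call returned (one of the last four; its "shot" number tells which), for a name from the list of things; names that differ only in an ending like _2 or _b are one class to them, and where a whole thing is asked for, a point or a joint stands for the part that bears it (a point fixed in the world has none). Each returns a list of dicts, best first, with "conf" (0 to 1); they miss things now and then, are a little off and sometimes report something else, mostly with a low value. They report only what shows in the picture. A call takes as long as a camera call.
- nets.find_in(picture, label): "xyz" ([x, y, z] in m, in world coordinates, good to about 4 mm: the middle of the surface that is visible of it).
- nets.tip_of(picture, label): "xyz" ([x, y, z] in m, in world coordinates, good to about 4 mm: a listed point, or the origin of a listed thing).
The state is a dict: "time_s": time; "qpos": joint angles; "qvel": joint speeds; "effort": joint torques, N m; "tcp_pos": TCP position; "ee_rot": TCP orientation; "ft_force": force on the tool from outside, world axes, zero at the start; "wrist_torque": the same for the moment, N m; "grip_width": finger opening in m.
Only numpy, scipy, OpenCV 4.12 (cv2) and the standard library are available. Lean on these libraries where they do the work, as an engineer would, in place of code of your own. Each camera call takes 0.05 s, during which the arm holds its last target. There are 200 camera calls.

## Working session

There is one attempt and no reset: what is moved stays moved. The work goes in short steps, Python scripts to look and compute and a tool call to move; the robot and the scene stay as the last step left them, time stands still between calls to the robot, and variables do not carry over. Pictures are saved under pics/ and viewed, about 12 in all and at most 16, crops included, and the job is handed in when it is done.

Besides the shell and the picture viewer there is one more tool, called after "Emit:" as name(argument=value, ...) on one line, values as JSON. arm_command: Moves the arm, as the interface text tells. Shifts and turns lie within -1 to 1; 1 stands for 150 mm of shift or 0.08 rad of turn. Its arguments: {"type":"object","properties":{"plan":{"type":"array","items":{"type":"array"}}},"required":["plan"]}

```bash
ls; mkdir -p pics
cat > h.py <<'E'
import numpy as np, cv2
from bench import observe, optics, robot, nets
def shot(name, fn=None):
    p=optics.capture(name)
    if fn: cv2.imwrite('pics/'+fn, cv2.cvtColor(p['pixels'],cv2.COLOR_RGB2BGR))
    return p
def proj(p,X):
    c=np.asarray(p['R'])@np.asarray(X)+np.asarray(p['t']); s=c[:2]/c[2]
    f=p['pixels'].shape[0]/2/np.tan(np.radians(p['vfov'])/2)
    return s*(1+p['k1']*(s@s))*f+[p['cx'],p['cy']]
E
python3 - <<'E'
from h import *
print(robot.tcp_to_grasp); s=observe(); print(s)
for n in ['scene','side']:
    p=shot(n,n+'1.png'); print(n,p['vfov'],p['k1'])
    for l in ['red_plate_mid','yellow_plate_mid','blue_plate_mid','red_holder','yellow_holder','blue_holder','black_holder','vial']:
        for r in nets.tip_of(p,l)[:2]:
            print(l,np.round(r['xyz'],4),round(r['conf'],2),proj(p,r['xyz']).round())
a=cv2.imread('pics/scene1.png');b=cv2.imread('pics/side1.png')
cv2.imwrite('pics/scene1b.png',cv2.resize(a,(780,585)))
cv2.imwrite('pics/side1b.png',cv2.resize(b,(780,585)))
E
```

```text
pics
0.0188
{'time_s': 0.0, 'qpos': array([-0.0264936 ,  0.61591068, -0.01264141,  1.42488316,  0.0081207 ,
        1.103397  , -0.04041574]), 'qvel': array([ 0.00100309, -0.00179794,  0.00076918,  0.0007273 ,  0.00019397,
       -0.00177673,  0.00018045]), 'effort': array([ 5.37042069e-04, -4.58937871e+01,  2.08912762e-01, -1.65743172e+01,
       -6.11085235e-02,  2.03703978e-02,  2.53581929e-04]), 'tcp_pos': array([6.49211946e-01, 1.27929345e-05, 2.17491870e-01]), 'ee_rot': array([-2.22010489, -2.22026934,  0.00287288]), 'ft_force': array([-0.0832234 , -0.08051948,  1.23155491]), 'wrist_torque': array([-0.00610653,  0.00539547,  0.01170531]), 'grip_width': 0.09264171970242005}
scene 53.73551803243774 -0.06800089484808879
red_plate_mid [ 0.4748 -0.2003  0.0578] 0.98 [300. 265.]
yellow_plate_mid [ 0.4636 -0.053   0.053 ] 0.76 [241. 229.]
blue_plate_mid [ 0.6117 -0.2454  0.0561] 0.74 [357. 236.]
red_holder [ 0.6163 -0.2421 -0.0007] 0.7 [352. 248.]
red_holder [ 0.4764 -0.2014  0.0569] 0.4 [301. 265.]
yellow_holder [ 0.4746 -0.1993 -0.0008] 0.86 [297. 280.]
blue_holder [ 0.4684 -0.0496 -0.0019] 0.87 [242. 242.]
black_holder [ 6.203e-01 -9.650e-02 -2.000e-04] 0.89 [300. 213.]
vial [0.4271 0.1692 0.0019] 0.53 [165. 201.]
side 55.89888543921838 0.022241397209531128
red_plate_mid [ 0.4779 -0.2007  0.0585] 0.86 [176. 188.]
yellow_plate_mid [ 0.4667 -0.0513  0.061 ] 0.91 [235. 180.]
blue_plate_mid [ 0.6129 -0.2463  0.0546] 0.56 [155. 233.]
red_holder [ 0.612  -0.2492 -0.0022] 0.59 [158. 247.]
yellow_holder [ 0.4728 -0.1992  0.0021] 0.66 [180. 201.]
blue_holder [ 4.682e-01 -4.750e-02  4.000e-04] 0.74 [237. 196.]
blue_holder [ 0.6153 -0.2499 -0.003 ] 0.22 [158. 248.]
black_holder [ 6.173e-01 -9.740e-02 -5.000e-04] 0.79 [221. 243.]
```

View pics/scene1b.png

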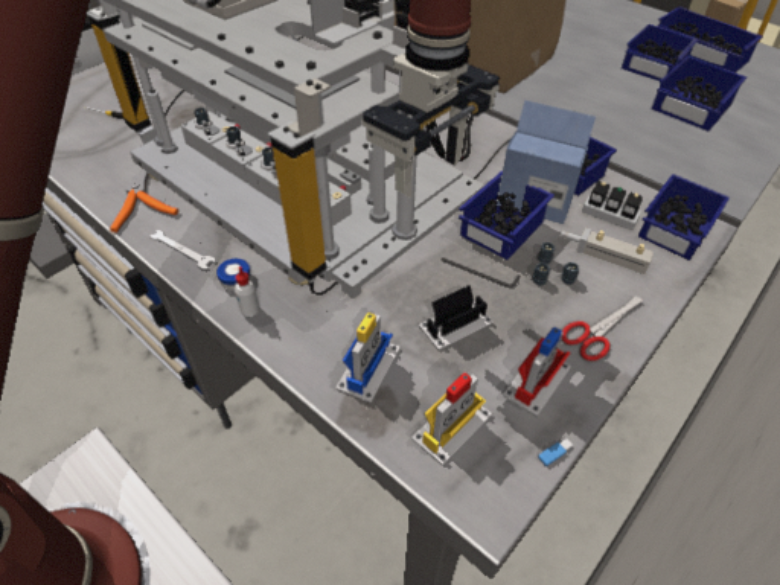

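View pics/side1b.png

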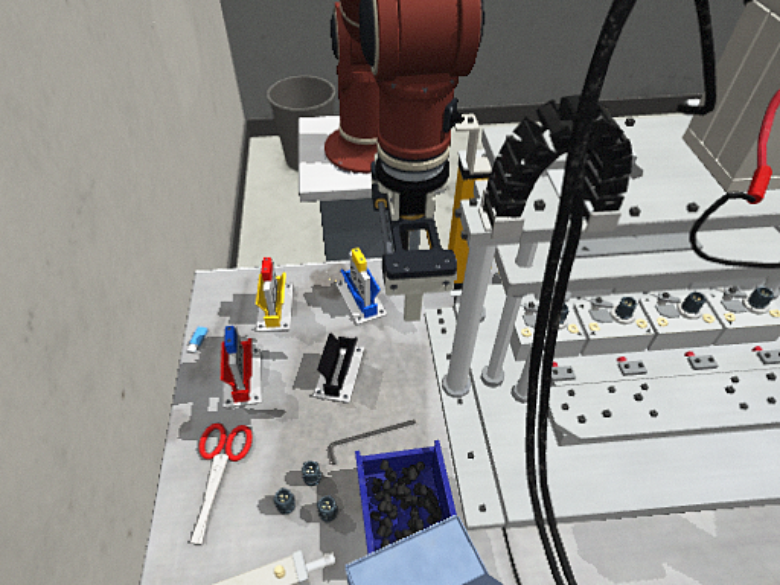

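Both views agree. The red plate is in the yellow holder at about (0.475,-0.20), the yellow plate in the blue holder at (0.467,-0.05), and the blue plate in the red holder at (0.614,-0.247). The black holder at (0.619,-0.097) is empty, and the bottle stands at (0.43,0.17). The tool's x axis is world y and its y axis is world x. I'll go above the group and look down for the yaws.

Emit:
arm_command(plan=[[[-0.25,0,-0.2],0,0],[[-0.25,-0.18,-0.2],0,0],[[-0.25,-0.18,-0.2],0,0],[[-0.25,-0.18,-0.2],0,0],[[-0.1,-0.18,0],0,0],[[0,0,0],0,0]])

```text
time_s: 1.5
tcp_pos: [0.5443, -0.1631, 0.3355]
ee_rot: [-2.217, -2.224, 0.003]
ft_force: [0.4, 0.4, -0.9]
grip_width: 0.0931
```

Run:
```python
from h import *
s=observe(); print(s['tcp_pos'],s['ee_rot'])
p=shot('wrist','w1.png'); print(p['vfov'])
for l in ['red_plate_mid','yellow_plate_mid','blue_plate_mid','red_holder','yellow_holder','blue_holder','black_holder']:
    for r in nets.tip_of(p,l)[:1]: print(l,np.round(r['xyz'],4),round(r['conf'],2),proj(p,r['xyz']).round())
cv2.imwrite('pics/w1b.png',cv2.resize(cv2.imread('pics/w1.png'),(780,585)))
```

```text
[ 0.5443056  -0.16313231  0.33551079] [-2.21687007 -2.2241536   0.00349249]
63.65128886055341
red_plate_mid [ 0.4799 -0.1994  0.0547] 0.56 [218. 187.]
yellow_plate_mid [ 0.4684 -0.0484  0.0575] 0.97 [205.  79.]
blue_plate_mid [ 0.6152 -0.2466  0.0535] 0.79 [308. 217.]
red_holder [ 0.6156 -0.2472 -0.0035] 0.72 [303. 207.]
yellow_holder [ 0.4729 -0.1989 -0.0005] 0.88 [218. 179.]
blue_holder [ 0.4696 -0.0473  0.002 ] 0.71 [213.  82.]
black_holder [ 0.4786 -0.1965  0.0579] 0.24 [217. 186.]
```

View pics/w1b.png

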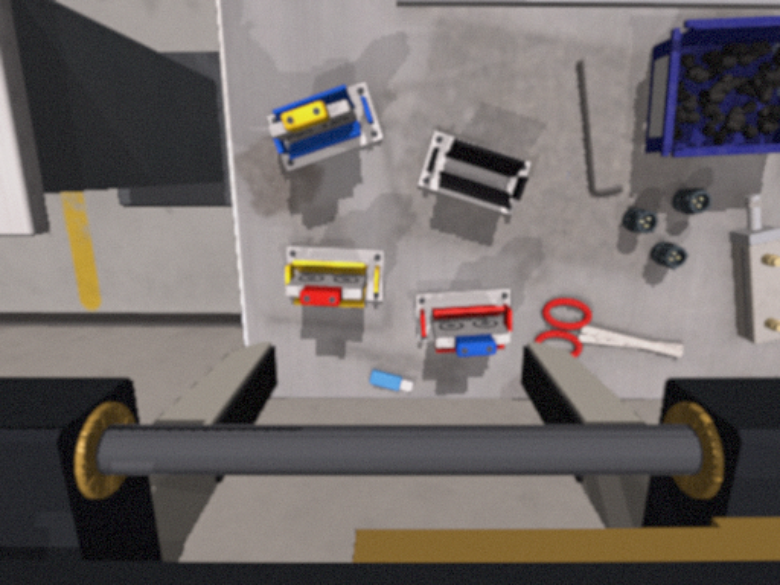

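The wrist view shows all four holders with their feet: blue around (325,127), black (477,172), yellow (335,276) and red (465,320) in the shown picture. I'll backproject the foot corners and grip tops to get yaws and centres.

```bash
cat >> h.py <<'E'
def back(p,uv,z):
    "pixels (N,2) -> world points on the plane at height z"
    f=p['pixels'].shape[0]/2/np.tan(np.radians(p['vfov'])/2)
    d=(np.atleast_2d(uv).astype(float)-[p['cx'],p['cy']])/f; s=d.copy()
    for _ in range(20): s=d/(1+p['k1']*(s**2).sum(1,keepdims=True))
    R=np.asarray(p['R']);t=np.asarray(p['t']); C=-R.T@t
    r=np.c_[s,np.ones(len(s))]@R
    return C+r*((z-C[2])/r[:,2])[:,None]
HUE={'red':[(0,8),(172,180)],'yellow':[(22,33)],'blue':[(108,124)]}
E
python3 - <<'E'
from h import *
import pickle
p=shot('wrist','w2.png'); pickle.dump(p,open('w.pkl','wb'))
C={'blue':[(268,122),(362,84),(382,140),(288,170)],'black':[(435,131),(533,160),(512,213),(418,187)],'yellow':[(288,247),(383,249),(381,305)],'red':[(417,292),(510,289),(513,350)]}
for n,c in C.items():
    w=back(p,np.array(c)/780*512,.006)[:,:2]
    print(n,w.round(4).tolist())
    e=w[1]-w[0]; print('  len',np.linalg.norm(e).round(4),np.linalg.norm(w[2]-w[1]).round(4),'yaw',np.degrees(np.arctan2(e[1],e[0])).round(1), 'centre',((w[0]+w[2])/2).round(4))
big=cv2.resize(cv2.imread('pics/w2.png')[45:245,140:360],(770,700),interpolation=cv2.INTER_CUBIC)
cv2.imwrite('pics/w2b.png',cv2.resize(big,(660,600)))
E
```

```text
blue [[0.4176, -0.0398], [0.5107, -0.0039], [0.5303, -0.0554], [0.4354, -0.0855]]
  len 0.0998 0.0551 yaw 21.1 centre [ 0.474  -0.0476]
black [[0.5828, -0.0462], [0.6822, -0.0724], [0.6649, -0.1254], [0.5672, -0.1006]]
  len 0.1028 0.0557 yaw -14.8 centre [ 0.6238 -0.0858]
yellow [[0.4319, -0.164], [0.5319, -0.1647], [0.53, -0.226]]
  len 0.1 0.0613 yaw -0.4 centre [ 0.481 -0.195]
red [[0.5688, -0.2109], [0.6687, -0.2061], [0.6772, -0.2759]]
  len 0.1001 0.0703 yaw 2.7 centre [ 0.623  -0.2434]
```

View pics/w2b.png

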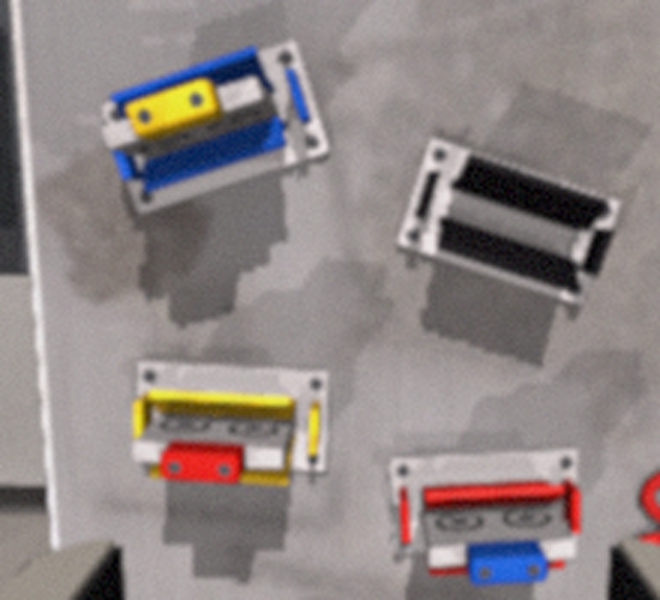

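Run:
```python
from h import *
import pickle
p=pickle.load(open('w.pkl','rb'))
print('cam',(-np.asarray(p['R']).T@p['t']).round(3), 'axis',np.asarray(p['R'])[2].round(3))
A=lambda e:np.degrees(np.arctan2(e[1],e[0])).round(1)
pix=lambda c:np.array(c)/3+[140,45]-1/3
def q(n,c,z):
    w=back(p,pix(c),z)[:,:2]; e=w[1]-w[0]
    print(n,w.round(4).tolist(),'len',np.linalg.norm(e).round(4),'yaw',A(e))
q('black top',[(436,133),(621,203)],.006);q('black bot',[(398,246),(582,303)],.006)
q('blue bot',[(138,213),(328,155)],.006);q('blue right',[(293,42),(328,155)],.006)
q('yel top',[(138,362),(328,373)],.006);q('yel right',[(328,373),(325,473)],.006)
q('red top',[(391,459),(577,451)],.006)
for n,c in [('yellow',[(145,116),(197,100)]),('red',[(174,467),(224,470)]),('blue',[(485,573),(538,570)])]:
    q(n+' grip holes',c,.108)
    w=back(p,pix(c),.108); print('  mid',w.mean(0).round(4))
# grip blob in scene/side for cross-check of centre (z .096)
for n,nm in [('yellow','yellow_plate_mid'),('red','red_plate_mid'),('blue','blue_plate_mid')]:
    for cam in ['scene','side']:
        pass
q('cheek yellow top',[(147,395),(294,400)],.054);q('cheek red top',[(424,490),(562,484)],.054);q('cheek blue top',[(113,95),(258,48)],.054)
q('cheek black top',[(468,150),(605,203)],.054)
```

```text
cam [ 0.549 -0.087  0.498] axis [ 0.001 -0.253 -0.967]
black top [[0.5821, -0.0505], [0.6782, -0.0833]] len 0.1015 yaw -18.8
black bot [[0.5642, -0.1066], [0.6618, -0.1346]] len 0.1015 yaw -16.0
blue bot [[0.4299, -0.0917], [0.5277, -0.0619]] len 0.1022 yaw 16.9
blue right [[0.5103, -0.0087], [0.5277, -0.0619]] len 0.0559 yaw -71.8
yel top [[0.4262, -0.1692], [0.5281, -0.1738]] len 0.102 yaw -2.6
yel right [[0.5281, -0.1738], [0.5266, -0.2297]] len 0.0559 yaw -91.5
red top [[0.5629, -0.2212], [0.6648, -0.2152]] len 0.1021 yaw 3.4
yellow grip holes [[0.459, -0.0531], [0.48, -0.0468]] len 0.0219 yaw 16.6
  mid [ 0.4695 -0.0499  0.108 ]
red grip holes [[0.4651, -0.1983], [0.487, -0.1994]] len 0.0219 yaw -2.7
  mid [ 0.476  -0.1988  0.108 ]
blue grip holes [[0.6033, -0.2459], [0.6271, -0.2442]] len 0.0239 yaw 4.3
  mid [ 0.6152 -0.2451  0.108 ]
cheek yellow top [[0.4418, -0.1774], [0.5135, -0.1789]] len 0.0718 yaw -1.2
cheek red top [[0.5783, -0.2239], [0.6472, -0.2198]] len 0.069 yaw 3.4
cheek blue top [[0.4326, -0.0396], [0.4984, -0.019]] len 0.0689 yaw 17.3
cheek black top [[0.5937, -0.0613], [0.6581, -0.0838]] len 0.0682 yaw -19.3
```

Yaws of the slots are blue +17°, yellow −2.5°, red +3.5° and black −18°. Centres from the corners agree with the networks to about 2–3 mm. First I'll turn the jaws by about 87.5° for the red plate while descending to about 0.2.

Emit:
arm_command(plan=[[[0,0,0.05],-1,0],[[0,0,0.05],-1,0],[[0,0,0.05],-1,0],[[0,0,0.05],-1,0],[[0,0,0.05],-1,0],[[0,0,0.05],-1,0],[[0,0,0.05],-1,0],[[0,0,0.05],-1,0]])

```text
time_s: 2.75
tcp_pos: [0.5515, -0.153, 0.2694]
ee_rot: [-1.341, -2.835, -0.003]
ft_force: [0.5, 0.7, -0.3]
grip_width: 0.093
```

Emit:
arm_command(plan=[[[0,0,0.05],-1,0],[[0,0,0.05],-1,0],[[0,0,0.05],-1,0],[[0,0,0.05],-1,0],[[0,0,0.05],-1,0],[[0,0,0.05],-1,0],[[0,0,0.05],-1,0],[[0,0,0.05],-1,0]])

```text
time_s: 3.55
tcp_pos: [0.5537, -0.1489, 0.2041]
ee_rot: [-0.329, -3.117, -0.01]
ft_force: [-0.0, 1.0, -0.3]
grip_width: 0.0931
```

```bash
cat >> h.py <<'E'
from scipy.spatial.transform import Rotation as Ro
def go(x,y,z,yaw,n=1):
    "tool shift (units of 150 mm) and spin (0.08 rad) to a TCP target with the jaws across a plate of this yaw (deg)"
    s=observe(); R=Ro.from_rotvec(s['ee_rot']).as_matrix()
    th=np.degrees(np.arctan2(R[1,1],R[0,1])); d=(yaw+90-th+180)%360-180
    sh=R.T@(np.array([x,y,z])-s['tcp_pos'])
    print('t',round(s['time_s'],2),'tcp',s['tcp_pos'].round(4),'platyaw',(th-90).round(2),'tilt',np.degrees(np.arccos(-R[2,2])).round(2),'grip',round(s['grip_width'],4),'F',s['ft_force'].round(1))
    print('shift units',(sh/.15).round(3),'spin',(-np.radians(d)/.08).round(2))
E
python3 -c "
from h import *
go(.476,-.199,.16,-2.5)"
```

```text
t 3.55 tcp [ 0.5537 -0.1489  0.2041] platyaw -12.04 tilt 0.55 grip 0.0931 F [-0.   1.  -0.3]
shift units [ 0.435 -0.436  0.295] spin -2.08
```

Emit:
arm_command(plan=[[[0.1,-0.1,0],-1,0],[[0.1,-0.1,0],-0.8,0],[[0.1,-0.1,0.0],-0.2,0],[[0.1,-0.1,0.0],0,0],[[0,0,0],0,0]])

```text
time_s: 4.05
tcp_pos: [0.487, -0.2007, 0.2005]
ee_rot: [-0.056, -3.13, -0.017]
ft_force: [-0.2, -0.8, 0.4]
grip_width: 0.0929
```

Run:
```python
from h import *
go(.476,-.199,.16,-2.5)
p=shot('wrist','w3.png')
for r in nets.tip_of(p,'red_plate_mid')[:2]: print(np.round(r['xyz'],4),r['conf'],proj(p,r['xyz']).round())
p=shot('side','s3.png')
a=cv2.resize(cv2.imread('pics/w3.png'),(400,300));b=cv2.resize(cv2.imread('pics/s3.png')[60:300,60:380],(400,300))
cv2.imwrite('pics/c3.png',np.hstack([a,b]))
```

```text
t 4.05 tcp [ 0.487  -0.2007  0.2005] platyaw -2.06 tilt 0.87 grip 0.0929 F [-0.2 -0.8  0.4]
shift units [0.071 0.006 0.271] spin 0.1
```

View pics/c3.png

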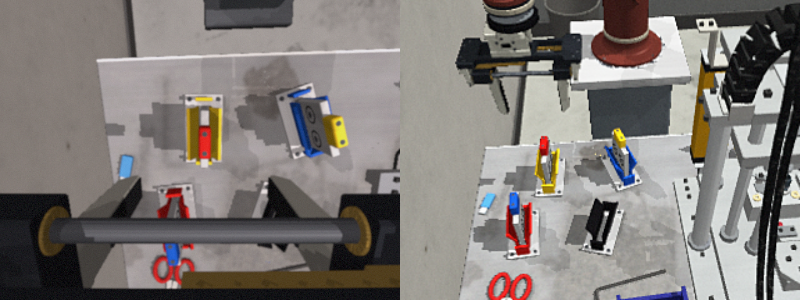

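The red grip is centred between the fingers, in line with the slot. Now I'll descend.

Emit:
arm_command(plan=[[[0.071,0,0.1],0,0],[[0,0,0.2],0,0],[[0,0,0.2],0,0],[[0,0,0.2],0,0],[[0,0,0.08],0,0],[[0,0,0],0,0]])

```text
time_s: 4.8
tcp_pos: [0.4902, -0.186, 0.0821]
ee_rot: [0.025, 3.135, 0.026]
ft_force: [-0.1, 0.4, 0.3]
grip_width: 0.0931
```

Run:
```python
from h import *
go(.476,-.199,.078,-2.5)
p=shot('wrist','w4.png')
hsv=cv2.cvtColor(p['pixels'],cv2.COLOR_RGB2HSV); m=((hsv[...,0]<8)|(hsv[...,0]>172))&(hsv[...,1]>140)&(hsv[...,2]>90)
n,_,st,c=cv2.connectedComponentsWithStats(m.astype(np.uint8))
for i in np.argsort(-st[1:,4])[:3]+1: print(st[i],c[i].round())
s=observe()
R=Ro.from_rotvec(s['ee_rot']).as_matrix(); print('grasp pt px',proj(p,s['tcp_pos']-R[:,2]*.0188), 'expected grip px',proj(p,[.476,-.199,.096]))
```

```text
t 4.8 tcp [ 0.4902 -0.186   0.0821] platyaw -0.91 tilt 1.02 grip 0.0931 F [-0.1  0.4  0.3]
shift units [ 0.094 -0.088  0.025] spin 0.35
[ 222  187   28   75 1732] [235. 224.]
[194 312  21  58 709] [204. 340.]
[150 313  28  56 653] [163. 342.]
grasp pt px [261.67331444 254.60417446] expected grip px [236.38237877 224.53586537]
```

Emit:
arm_command(plan=[[[0.05,-0.05,0],0.2,0],[[0.045,-0.04,0.02],0.15,0],[[0,0,0],0,0]])

```text
time_s: 5.15
tcp_pos: [0.4777, -0.1995, 0.0815]
ee_rot: [0.069, 3.129, 0.024]
ft_force: [-0.6, -0.3, -0.4]
grip_width: 0.0929
```

```bash
python3 -c "
from h import *
go(.476,-.199,.078,-2.5)"
```

```text
t 5.15 tcp [ 0.4777 -0.1995  0.0815] platyaw -2.52 tilt 1.12 grip 0.0929 F [-0.6 -0.3 -0.4]
shift units [0.012 0.003 0.023] spin -0.0
```

Emit:
arm_command(plan=[[[0.01,0,0.02],0,255],[[0,0,0],0,255],[[0,0,0],0,255],[[0,0,0],0,255],[[0,0,0],0,255],[[0,0,0],0,255]])

```text
time_s: 5.75
tcp_pos: [0.477, -0.2003, 0.0799]
ee_rot: [0.071, 3.125, 0.022]
ft_force: [-0.1, 0.0, -0.6]
grip_width: 0.0497
```

Emit:
arm_command(plan=[[[0,0,0],0,255],[[0,0,-0.05],0,255],[[0,0,-0.1],0,255],[[0,0,-0.1],0,255],[[0,0,0],0,255]])

```text
time_s: 6.25
tcp_pos: [0.4766, -0.2003, 0.1194]
ee_rot: [0.07, 3.125, 0.023]
ft_force: [0.8, 0.2, 0.1]
grip_width: 0.0096
```

```bash
python3 -c "
from h import *
go(.62,-.096,.19,-18)"
```

```text
t 6.25 tcp [ 0.4766 -0.2003  0.1194] platyaw -2.55 tilt 1.21 grip 0.0096 F [0.8 0.2 0.1]
shift units [-0.931  0.744 -0.446] spin 3.37
```

The fingers were too slow (about 75 mm/s) and I lifted before they had closed. I'll reopen and check that the plate is undisturbed.

Emit:
arm_command(plan=[[[0,0,-0.1],0,0],[[0,0,0],0,0],[[0,0,0],0,0],[[0,0,0],0,0],[[0,0,0],0,0],[[0,0,0],0,0],[[0,0,0],0,0]])

```text
time_s: 6.95
tcp_pos: [0.4743, -0.1999, 0.1317]
ee_rot: [0.07, 3.13, 0.026]
ft_force: [-0.8, -0.2, -0.4]
grip_width: 0.0609
```

Run:
```python
from h import *
go(.476,-.199,.078,-2.5)
p=shot('wrist','w5.png')
hsv=cv2.cvtColor(p['pixels'],cv2.COLOR_RGB2HSV); m=((hsv[...,0]<8)|(hsv[...,0]>172))&(hsv[...,1]>140)&(hsv[...,2]>90)
n,_,st,c=cv2.connectedComponentsWithStats(m.astype(np.uint8))
for i in np.argsort(-st[1:,4])[:3]+1: print(st[i],c[i].round())
print('expected grip px',proj(p,[.476,-.199,.096]))
for cam in ['scene','side']:
    r=nets.tip_of(shot(cam),'red_plate_mid'); print(cam,[(np.round(q['xyz'],4),round(q['conf'],2)) for q in r[:1]])
cv2.imwrite('pics/c5.png',p['pixels'][:,:,::-1])
```

```text
t 6.95 tcp [ 0.4743 -0.1999  0.1317] platyaw -2.54 tilt 1.12 grip 0.0609 F [-0.8 -0.2 -0.4]
shift units [-0.007  0.     0.358] spin -0.01
[252 192  21  56 989] [262. 219.]
[226 311  17  37 407] [234. 329.]
[189 313  18  34 393] [197. 326.]
expected grip px [261.93549694 219.781756  ]
scene [(array([ 0.4746, -0.1995,  0.0571]), 0.95)]
side [(array([ 0.4775, -0.2   ,  0.0566]), 0.72)]
```

View pics/c5.png

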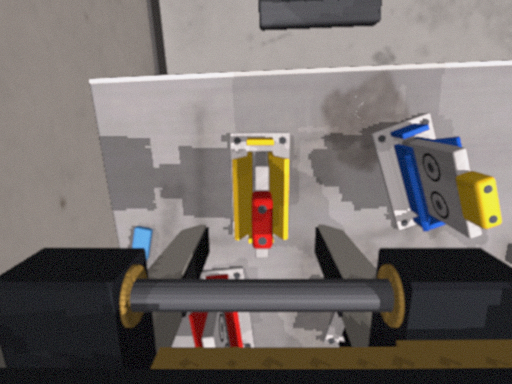

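The red plate is undisturbed, with its grip at (262,219) where expected. I'll go down again with the fingers part open, then give them time to close.

Emit:
arm_command(plan=[[[0,0,0.12],0,100],[[0,0,0.12],0,100],[[0,0,0.12],0,100],[[0,0,0.02],0,100],[[0,0,0.0],0,255],[[0,0,0],0,255]])

```text
time_s: 7.8
tcp_pos: [0.4774, -0.1999, 0.0753]
ee_rot: [0.07, 3.125, 0.022]
ft_force: [0.4, 0.4, 0.8]
grip_width: 0.0452
```

```bash
python3 -c "
from h import *
go(.476,-.199,.078,-2.5)"
```

```text
t 7.8 tcp [ 0.4774 -0.1999  0.0753] platyaw -2.56 tilt 1.23 grip 0.0452 F [0.4 0.4 0.8]
shift units [ 0.009  0.006 -0.018] spin -0.01
```

Emit:
arm_command(plan=[[[0,0,0],0,255],[[0,0,0],0,255],[[0,0,0],0,255],[[0,0,0],0,255],[[0,0,0],0,255],[[0,0,0],0,255]])

```text
time_s: 8.4
tcp_pos: [0.4786, -0.2005, 0.0777]
ee_rot: [0.071, 3.12, 0.02]
ft_force: [-0.5, -0.8, -0.6]
grip_width: 0.0137
```

```bash
python3 -c "
from h import *
go(.476,-.199,.078,-2.5)"
```

```text
t 8.4 tcp [ 0.4786 -0.2005  0.0777] platyaw -2.58 tilt 1.37 grip 0.0137 F [-0.5 -0.8 -0.6]
shift units [ 0.018  0.009 -0.002] spin -0.02
```

It has gripped at 13.7 mm. Now I'll lift clear.

Emit:
arm_command(plan=[[[0,0,-0.05],0,255],[[0,0,-0.1],0,255],[[0,0,-0.1],0,255],[[0,0,-0.1],0,255],[[0,0,-0.1],0,255],[[0,0,-0.1],0,255],[[0,0,0],0,255]])

```text
time_s: 9.1
tcp_pos: [0.4752, -0.2009, 0.164]
ee_rot: [0.07, 3.125, 0.022]
ft_force: [-0.0, -0.4, -2.0]
grip_width: 0.0139
```

```bash
python3 -c "
from h import *
go(.622,-.0968,.16,-18)"
```

```text
t 9.1 tcp [ 0.4752 -0.2009  0.164 ] platyaw -2.55 tilt 1.22 grip 0.0139 F [-0.  -0.4 -2. ]
shift units [-0.946  0.737  0.052] spin 3.37
```

Emit:
arm_command(plan=[[[-0.1,0.1,0],0.8,255],[[-0.15,0.15,0],0.9,255],[[-0.15,0.15,0],0.9,255],[[-0.15,0.1,0],0.7,255],[[-0.15,0.0,0],0,255],[[0,0,0],0,255]])

```text
time_s: 9.7
tcp_pos: [0.5884, -0.1456, 0.1623]
ee_rot: [0.504, 3.095, 0.024]
ft_force: [-0.5, -0.6, -1.5]
grip_width: 0.0135
```

```bash
python3 -c "
from h import *
go(.622,-.0968,.16,-18)"
```

```text
t 9.7 tcp [ 0.5884 -0.1456  0.1623] platyaw -18.49 tilt 0.94 grip 0.0135 F [-0.5 -0.6 -1.5]
shift units [-0.109  0.38   0.022] spin -0.11
```

Emit:
arm_command(plan=[[[-0.05,0.13,0],-0.1,255],[[-0.04,0.13,0],0,255],[[0,0.1,0],0,255],[[0,0.0,0],0,255]])

```text
time_s: 10.1
tcp_pos: [0.6136, -0.0973, 0.1591]
ee_rot: [-0.494, -3.097, -0.023]
ft_force: [-0.3, 1.3, -2.0]
grip_width: 0.0137
```

Run:
```python
from h import *
go(.622,-.0968,.16,-18)
p=shot('wrist','w6.png'); shot('side','s6.png')
a=cv2.resize(cv2.imread('pics/w6.png'),(400,300));b=cv2.resize(cv2.imread('pics/s6.png')[130:280,120:320],(400,300))
cv2.imwrite('pics/c6.png',np.hstack([a,b]))
```

```text
t 10.1 tcp [ 0.6136 -0.0973  0.1591] platyaw -18.13 tilt 0.89 grip 0.0137 F [-0.3  1.3 -2. ]
shift units [-0.052  0.021 -0.006] spin -0.03
```

View pics/c6.png

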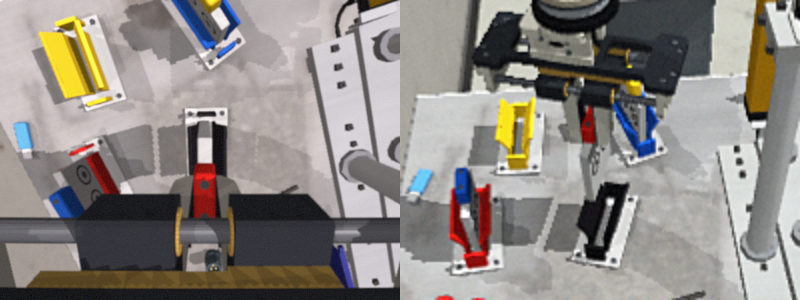

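The plate hangs upright over the black slot and is aligned with it in both views. I'll correct by 8 mm along the slot and lower.

Emit:
arm_command(plan=[[[-0.05,0.02,0],0,255],[[0,0,0.08],0,255],[[0,0,0.08],0,255],[[0,0,0.08],0,255],[[0,0,0.08],0,255],[[0,0,0],0,255]])

```text
time_s: 10.8
tcp_pos: [0.6229, -0.0998, 0.1088]
ee_rot: [0.506, 3.1, 0.026]
ft_force: [-0.6, 0.7, -2.2]
grip_width: 0.0139
```

```bash
python3 -c "
from h import *
go(.622,-.0968,.078,-18)"
```

```text
t 10.8 tcp [ 0.6229 -0.0998  0.1088] platyaw -18.56 tilt 0.96 grip 0.0139 F [-0.6  0.7 -2.2]
shift units [0.011 0.013 0.205] spin -0.12
```

Emit:
arm_command(plan=[[[0,0.013,0.05],-0.1,255],[[0,0,0.06],0,255],[[0,0,0.06],0,255],[[0,0,0.0],0,255]])

```text
time_s: 11.2
tcp_pos: [0.6241, -0.0979, 0.0826]
ee_rot: [0.493, 3.101, 0.025]
ft_force: [0.2, 2.2, -2.1]
grip_width: 0.0139
```

```bash
python3 -c "
from h import *
go(.622,-.0968,.078,-18)"
```

```text
t 11.2 tcp [ 0.6241 -0.0979  0.0826] platyaw -18.06 tilt 0.9 grip 0.0139 F [ 0.2  2.2 -2.1]
shift units [0.015 0.002 0.031] spin -0.01
```

Emit:
arm_command(plan=[[[0,0,0.02],0,255],[[0,0,0.015],0,255],[[0,0,0],0,255]])

```text
time_s: 11.5
tcp_pos: [0.6239, -0.0977, 0.0781]
ee_rot: [0.494, 3.102, 0.024]
ft_force: [0.5, 1.5, -1.6]
grip_width: 0.0141
```

Emit:
arm_command(plan=[[[0,0,0],0,100],[[0,0,0],0,100],[[0,0,0],0,100],[[0,0,0],0,100],[[0,0,0],0,100],[[0,0,-0.03],0,100],[[0,0,-0.1],0,100],[[0,0,-0.1],0,100]])

```text
time_s: 12.3
tcp_pos: [0.6219, -0.1006, 0.1115]
ee_rot: [-0.496, -3.098, -0.019]
ft_force: [0.2, -0.6, 0.9]
grip_width: 0.0566
```

Emit:
arm_command(plan=[[[0,0,-0.15],0,100],[[0.1,0,-0.15],-1,100],[[0.15,0,0],-1,100],[[0.15,0.0,0],-1,100],[[0.15,0.0,0],-1,100],[[0.15,0,0],-1,100],[[0.15,0,0],-1,100],[[0.1,0,0],-1,100]])

```text
time_s: 13.1
tcp_pos: [0.4813, -0.0903, 0.1635]
ee_rot: [-0.416, 3.102, 0.014]
ft_force: [0.5, -0.4, 0.7]
grip_width: 0.0565
```

Run:
```python
from h import *
go(.4695,-.05,.16,17)
p=shot('scene','sc7.png'); shot('side','s7.png')
for q in ['scene','side']:
    print(q,[(np.round(r['xyz'],4),round(r['conf'],2)) for r in nets.tip_of(shot(q),'red_plate_mid')[:1]])
a=cv2.resize(cv2.imread('pics/sc7.png')[150:330,180:420],(400,300));b=cv2.resize(cv2.imread('pics/s7.png')[130:280,120:320],(400,300))
cv2.imwrite('pics/c7.png',np.hstack([a,b]))
```

```text
t 13.1 tcp [ 0.4813 -0.0903  0.1635] platyaw 15.29 tilt 0.82 grip 0.0565 F [ 0.5 -0.4  0.7]
shift units [0.005 0.279 0.026] spin -0.37
scene [(array([ 0.6211, -0.0956,  0.0589]), 0.64)]
side [(array([ 0.6221, -0.0953,  0.058 ]), 0.89)]
```

View pics/c7.png

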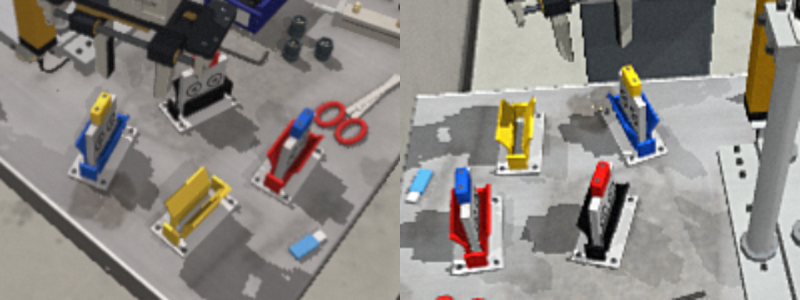

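Red is seated in the black holder (z about 58 mm, and both views agree). Next is the yellow plate, with a check on where the machine's yellow column stands.

Emit:
arm_command(plan=[[[0,0.09,0],-0.37,100],[[0,0.08,0],0,100],[[0,0,0],0,100]])

```text
time_s: 13.7
tcp_pos: [0.4788, -0.062, 0.1635]
ee_rot: [-0.458, 3.092, 0.017]
ft_force: [-0.7, 0.6, 0.7]
grip_width: 0.0564
```

Run:
```python
from h import *
go(.4695,-.05,.078,17)
p=shot('scene'); print('column foot',back(p,np.array([(300,275),(328,265),(345,285)])/780*512,0).round(3).tolist())
p=shot('wrist')
hsv=cv2.cvtColor(p['pixels'],cv2.COLOR_RGB2HSV); m=(hsv[...,0]>22)&(hsv[...,0]<33)&(hsv[...,1]>140)&(hsv[...,2]>120)
n,_,st,c=cv2.connectedComponentsWithStats(m.astype(np.uint8))
for i in np.argsort(-st[1:,4])[:4]+1: print(st[i],c[i].round())
print('expected grip px',proj(p,[.4695,-.05,.096]))
```

```text
t 13.7 tcp [ 0.4788 -0.062   0.1635] platyaw 16.86 tilt 1.08 grip 0.0564 F [-0.7  0.6  0.7]
shift units [0.046 0.09  0.57 ] spin -0.03
column foot [[0.527, 0.164, 0.0], [0.575, 0.147, 0.0], [0.562, 0.092, 0.0]]
[104 108  45  81 733] [132. 155.]
[273 173  19  48 664] [282. 197.]
[ 84 137  35  35 612] [ 99. 159.]
[91 97 11 39 91] [ 96. 116.]
expected grip px [280.50462212 196.46692664]
```

The column is clear (y ≥ 0.09), and the yellow grip is where expected.

Emit:
arm_command(plan=[[[0.046,0.09,0],0,100],[[0,0,0.05],0,100],[[0,0,0.0],0,100]])

```text
time_s: 14.1
tcp_pos: [0.4677, -0.0523, 0.1553]
ee_rot: [-0.454, 3.093, 0.014]
ft_force: [0.0, -0.1, -0.5]
grip_width: 0.0564
```

```bash
python3 -c "
from h import *
go(.4695,-.05,.078,17)"
```

```text
t 14.1 tcp [ 0.4677 -0.0523  0.1553] platyaw 16.69 tilt 1.02 grip 0.0564 F [ 0.  -0.1 -0.5]
shift units [-0.007  0.008  0.516] spin -0.07
```

Emit:
arm_command(plan=[[[0,0.01,0.12],-0.07,100],[[0,0,0.12],0,100],[[0,0,0.12],0,100],[[0,0,0.11],0,100],[[0,0,0.0],0,100]])

```text
time_s: 14.6
tcp_pos: [0.4693, -0.0515, 0.0825]
ee_rot: [-0.458, 3.09, 0.012]
ft_force: [-0.3, -0.4, 0.0]
grip_width: 0.0563
```

```bash
python3 -c "
from h import *
go(.4695,-.05,.078,17)"
```

```text
t 14.6 tcp [ 0.4693 -0.0515  0.0825] platyaw 16.87 tilt 1.09 grip 0.0563 F [-0.3 -0.4  0. ]
shift units [-0.004  0.009  0.03 ] spin -0.03
```

Emit:
arm_command(plan=[[[0,0.01,0.03],0,100],[[0,0,0],0,255],[[0,0,0],0,255],[[0,0,0],0,255],[[0,0,0],0,255],[[0,0,0],0,255],[[0,0,0],0,255],[[0,0,0],0,255]])

```text
time_s: 15.4
tcp_pos: [0.4709, -0.0505, 0.0805]
ee_rot: [-0.456, 3.086, 0.009]
ft_force: [1.2, 0.5, -1.2]
grip_width: 0.0142
```

Emit:
arm_command(plan=[[[0,0,0],0,255],[[0,0,0],0,255]])

```text
time_s: 15.6
tcp_pos: [0.4708, -0.0506, 0.0804]
ee_rot: [-0.456, 3.086, 0.009]
ft_force: [0.0, -0.1, 0.1]
grip_width: 0.0139
```

Emit:
arm_command(plan=[[[0,0,-0.05],0,255],[[0,0,-0.1],0,255],[[0,0,-0.1],0,255],[[0,0,-0.1],0,255],[[0,0,-0.1],0,255],[[0,0,-0.1],0,255],[[0,0,0],0,255]])

```text
time_s: 16.3
tcp_pos: [0.4676, -0.0511, 0.1673]
ee_rot: [-0.457, 3.088, 0.01]
ft_force: [0.5, -0.7, -1.2]
grip_width: 0.014
```

Emit:
arm_command(plan=[[[0,-0.1,0],0.8,255],[[0,-0.15,0],0.9,255],[[0,-0.15,0],0.9,255],[[0,-0.15,0],0.9,255],[[0,-0.15,0],0.7,255],[[0,-0.1,0],0,255],[[0,0,0],0,255]])

```text
time_s: 17.0
tcp_pos: [0.4788, -0.1867, 0.1624]
ee_rot: [0.135, 3.128, 0.011]
ft_force: [-0.2, -0.3, -1.2]
grip_width: 0.0139
```

```bash
python3 -c "
from h import *
go(.4765,-.1995,.165,-2.3)"
```

```text
t 17.0 tcp [ 0.4788 -0.1867  0.1624] platyaw -4.95 tilt 0.74 grip 0.0139 F [-0.2 -0.3 -1.2]
shift units [ 0.008 -0.086 -0.018] spin -0.58
```

Emit:
arm_command(plan=[[[0.01,-0.08,0],-0.55,255],[[0,0,0],0,255],[[0,0,0],0,255]])

```text
time_s: 17.3
tcp_pos: [0.4752, -0.2002, 0.1609]
ee_rot: [0.079, 3.132, 0.014]
ft_force: [0.3, 0.2, -0.2]
grip_width: 0.0139
```

Run:
```python
from h import *
go(.4765,-.1995,.08,-2.3)
p=shot('wrist','w8.png'); shot('side','s8.png')
a=cv2.resize(cv2.imread('pics/w8.png'),(400,300));b=cv2.resize(cv2.imread('pics/s8.png')[110:260,120:320],(400,300))
cv2.imwrite('pics/c8.png',np.hstack([a,b]))
```

```text
t 17.3 tcp [ 0.4752 -0.2002  0.1609] platyaw -2.9 tilt 0.7 grip 0.0139 F [ 0.3  0.2 -0.2]
shift units [-0.004  0.     0.539] spin -0.13
```

View pics/c8.png

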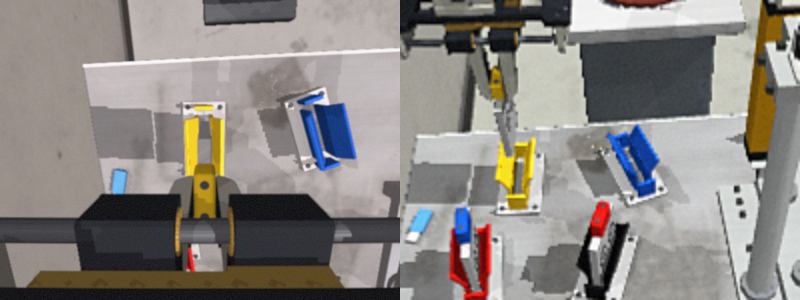

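The yellow plate hangs upright, centred over the yellow slot and parallel to it. Now I'll lower it.

Emit:
arm_command(plan=[[[0,0,0.08],-0.13,255],[[0,0,0.08],0,255],[[0,0,0.08],0,255],[[0,0,0.08],0,255],[[0,0,0.08],0,255],[[0,0,0],0,255]])

```text
time_s: 18.0
tcp_pos: [0.4806, -0.1981, 0.1008]
ee_rot: [0.051, 3.123, 0.005]
ft_force: [-0.8, -1.0, -1.6]
grip_width: 0.0137
```

```bash
python3 -c "
from h import *
go(.4765,-.1995,.08,-2.3)"
```

```text
t 18.0 tcp [ 0.4806 -0.1981  0.1008] platyaw -1.87 tilt 1.06 grip 0.0137 F [-0.8 -1.  -1.6]
shift units [ 0.03  -0.011  0.138] spin 0.09
```

Emit:
arm_command(plan=[[[0.03,-0.01,0.03],0.09,255],[[0,0,0.04],0,255],[[0,0,0.04],0,255],[[0,0,0.01],0,255],[[0,0,0],0,255]])

```text
time_s: 18.5
tcp_pos: [0.4756, -0.1979, 0.0801]
ee_rot: [0.06, 3.124, 0.008]
ft_force: [0.9, -0.7, 0.2]
grip_width: 0.0134
```

```bash
python3 -c "
from h import *
go(.4765,-.1995,.08,-2.3)"
```

```text
t 18.5 tcp [ 0.4756 -0.1979  0.0801] platyaw -2.18 tilt 1.0 grip 0.0134 F [ 0.9 -0.7  0.2]
shift units [-0.006 -0.01   0.001] spin 0.03
```

Emit:
arm_command(plan=[[[0,0,0],0,100],[[0,0,0],0,100],[[0,0,0],0,100],[[0,0,0],0,100],[[0,0,0],0,100],[[0,0,-0.03],0,100],[[0,0,-0.1],0,100],[[0,0,-0.15],0,100]])

```text
time_s: 19.3
tcp_pos: [0.4734, -0.1954, 0.1218]
ee_rot: [0.058, 3.13, 0.015]
ft_force: [0.4, -0.2, -0.6]
grip_width: 0.0565
```

Emit:
arm_command(plan=[[[0,0,-0.2],0,100],[[-0.1,0,-0.15],-0.9,100],[[-0.2,0,0],-0.4,100],[[-0.2,0,0],0,100],[[-0.2,0,0],0,100],[[-0.1,0,0],0,100],[[0,0,0],0,100]])

```text
time_s: 20.0
tcp_pos: [0.5966, -0.191, 0.1845]
ee_rot: [-0.107, 3.121, 0.009]
ft_force: [-0.1, 0.3, 0.4]
grip_width: 0.0568
```

Run:
```python
from h import *
go(.6152,-.2451,.15,3.7)
for q in ['scene','side']:
    print(q,[(np.round(r['xyz'],4),round(r['conf'],2)) for r in nets.tip_of(shot(q),'yellow_plate_mid')[:1]])
p=shot('scene','sc9.png'); shot('side','s9.png')
a=cv2.resize(cv2.imread('pics/sc9.png'),(400,300));b=cv2.resize(cv2.imread('pics/s9.png')[90:330,40:360],(400,300))
cv2.imwrite('pics/c9.png',np.hstack([a,b]))
print('bench right edge',back(p,np.array([(495,570),(640,390)])/780*512,0).round(3).tolist())
for z in (0,-.4,-.8): print('wall base if z',z,back(p,np.array([(660,580),(775,470)])/780*512,z).round(3).tolist())
```

```text
t 20.0 tcp [ 0.5966 -0.191   0.1845] platyaw 3.94 tilt 1.11 grip 0.0568 F [-0.1  0.3  0.4]
shift units [-0.095 -0.37   0.23 ] spin 0.05
scene [(array([ 0.47  , -0.1985,  0.0552]), 0.56)]
side [(array([ 0.4707, -0.197 ,  0.0568]), 0.67)]
bench right edge [[0.36, -0.351, 0.0], [0.7, -0.367, 0.0]]
wall base if z 0 [[0.475, -0.503, 0.0], [0.706, -0.563, 0.0]]
wall base if z -0.4 [[0.675, -0.567, -0.4], [1.037, -0.661, -0.4]]
wall base if z -0.8 [[0.875, -0.63, -0.8], [1.369, -0.758, -0.8]]
```

View pics/c9.png

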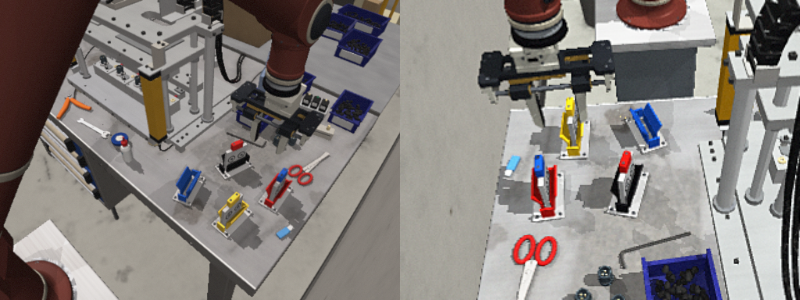

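The yellow plate is seated in the yellow holder (z about 56 mm). The wall is beyond y = −0.5, so it's no concern. Next is the blue plate.

Emit:
arm_command(plan=[[[-0.04,-0.12,0],0,100],[[-0.03,-0.12,0],0,100],[[-0.02,-0.12,0.05],0,100],[[0,0,0.05],0,100],[[0,0,0],0,100]])

```text
time_s: 20.8
tcp_pos: [0.608, -0.2473, 0.1687]
ee_rot: [-0.103, 3.127, 0.007]
ft_force: [-0.1, 1.0, -0.1]
grip_width: 0.0565
```

Run:
```python
from h import *
go(.6152,-.2451,.08,3.7)
p=shot('wrist')
hsv=cv2.cvtColor(p['pixels'],cv2.COLOR_RGB2HSV); m=(hsv[...,0]>106)&(hsv[...,0]<124)&(hsv[...,1]>140)&(hsv[...,2]>80)
n,_,st,c=cv2.connectedComponentsWithStats(m.astype(np.uint8))
for i in np.argsort(-st[1:,4])[:4]+1: print(st[i],c[i].round())
print('expected grip px',proj(p,[.6152,-.2451,.096]))
```

```text
t 20.8 tcp [ 0.608  -0.2473  0.1687] platyaw 3.78 tilt 0.78 grip 0.0565 F [-0.1  1.  -0.1]
shift units [-0.041  0.009  0.592] spin 0.02
[ 474    0   38   92 2721] [494.  46.]
[255 186  17  47 695] [263. 209.]
[457  14  19  77 693] [466.  56.]
[463  95  40  10 201] [484.  99.]
expected grip px [263.29526988 210.14167737]
```

Emit:
arm_command(plan=[[[-0.05,0.01,0.1],0,100],[[0,0,0.12],0,100],[[0,0,0.12],0,100],[[0,0,0.1],0,100],[[0,0,0.0],0,100]])

```text
time_s: 21.35
tcp_pos: [0.6184, -0.2388, 0.0985]
ee_rot: [-0.113, 3.126, 0.012]
ft_force: [-0.9, 0.1, -0.6]
grip_width: 0.0568
```

```bash
python3 -c "
from h import *
go(.6152,-.2451,.079,3.7)"
```

```text
t 21.35 tcp [ 0.6184 -0.2388  0.0985] platyaw 4.16 tilt 0.91 grip 0.0568 F [-0.9  0.1 -0.6]
shift units [ 0.026 -0.041  0.129] spin 0.1
```

Emit:
arm_command(plan=[[[0.02,-0.04,0.06],0.1,100],[[0,0,0.06],0,100],[[0,0,0],0,120]])

```text
time_s: 21.65
tcp_pos: [0.617, -0.2433, 0.0792]
ee_rot: [-0.104, 3.125, 0.014]
ft_force: [0.5, 0.5, -0.3]
grip_width: 0.0526
```

```bash
python3 -c "
from h import *
go(.6152,-.2451,.079,3.7)"
```

```text
t 21.65 tcp [ 0.617  -0.2433  0.0792] platyaw 3.8 tilt 1.0 grip 0.0526 F [ 0.5  0.5 -0.3]
shift units [ 0.013 -0.011  0.001] spin 0.02
```

Emit:
arm_command(plan=[[[0.005,-0.01,0],0,255],[[0,0,0],0,255],[[0,0,0],0,255],[[0,0,0],0,255],[[0,0,0],0,255],[[0,0,0],0,255],[[0,0,0],0,255],[[0,0,0],0,255]])

```text
time_s: 22.45
tcp_pos: [0.6175, -0.2457, 0.0812]
ee_rot: [-0.103, 3.121, 0.011]
ft_force: [0.1, -0.4, -0.5]
grip_width: 0.014
```

Emit:
arm_command(plan=[[[0,0,0],0,255],[[0,0,0],0,255]])

```text
time_s: 22.65
tcp_pos: [0.6175, -0.2457, 0.0812]
ee_rot: [-0.103, 3.121, 0.011]
ft_force: [0.2, 0.5, -0.1]
grip_width: 0.0139
```

Emit:
arm_command(plan=[[[0,0,-0.05],0,255],[[0,0,-0.1],0,255],[[0,0,-0.15],0,255],[[0,0,-0.2],0,255],[[0,0,-0.2],0,255],[[0,0,-0.2],0,255],[[0,0,0],0,255]])

```text
time_s: 23.35
tcp_pos: [0.6142, -0.2461, 0.2255]
ee_rot: [-0.104, 3.122, 0.013]
ft_force: [-0.1, 0.0, -1.6]
grip_width: 0.0136
```

```bash
python3 -c "
from h import *
go(.47,-.05,.21,17)"
```

```text
t 23.35 tcp [ 0.6142 -0.2461  0.2255] platyaw 3.82 tilt 1.12 grip 0.0136 F [-0.1  0.  -1.6]
shift units [0.874 1.368 0.097] spin -2.88
```

Emit:
arm_command(plan=[[[0.1,0.15,0],-0.8,255],[[0.13,0.2,0],-0.8,255],[[0.13,0.2,0],-0.7,255],[[0.13,0.2,0],-0.5,255],[[0.1,0.2,0],0,255],[[0.1,0.15,0],0,255],[[0,0.0,0],0,255]])

```text
time_s: 24.05
tcp_pos: [0.4699, -0.1013, 0.2224]
ee_rot: [-0.466, 3.092, 0.007]
ft_force: [1.0, -0.2, -1.7]
grip_width: 0.0141
```

```bash
python3 -c "
from h import *
go(.472,-.049,.165,17)"
```

```text
t 24.05 tcp [ 0.4699 -0.1013  0.2224] platyaw 17.15 tilt 0.88 grip 0.0141 F [ 1.  -0.2 -1.7]
shift units [-0.111  0.328  0.385] spin 0.03
```

Emit:
arm_command(plan=[[[-0.05,0.12,0.1],0,255],[[-0.05,0.12,0.1],0,255],[[0,0.08,0.1],0,255],[[0,0,0.08],0,255],[[0,0,0],0,255]])

```text
time_s: 24.55
tcp_pos: [0.4718, -0.051, 0.1643]
ee_rot: [-0.463, 3.09, 0.003]
ft_force: [-0.3, -0.3, -1.7]
grip_width: 0.014
```

Run:
```python
from h import *
go(.472,-.049,.0812,17)
p=shot('wrist','w10.png'); shot('side','s10.png')
a=cv2.resize(cv2.imread('pics/w10.png'),(400,300));b=cv2.resize(cv2.imread('pics/s10.png')[110:260,140:340],(400,300))
cv2.imwrite('pics/c10.png',np.hstack([a,b]))
```

```text
t 24.55 tcp [ 0.4718 -0.051   0.1643] platyaw 17.03 tilt 0.99 grip 0.014 F [-0.3 -0.3 -1.7]
shift units [0.004 0.013 0.554] spin 0.01
```

View pics/c10.png

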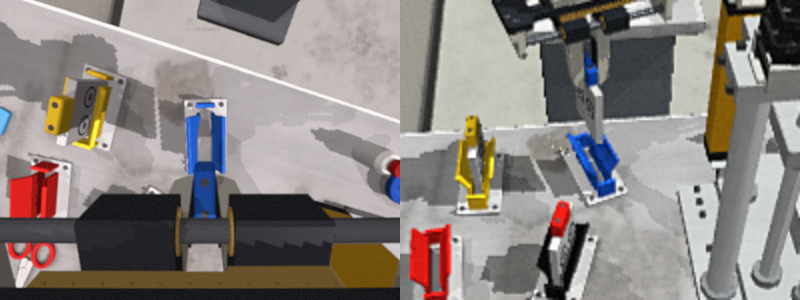

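The blue plate hangs upright over the blue slot and is aligned with it. Now I'll lower it.

Emit:
arm_command(plan=[[[0,0.01,0.08],0,255],[[0,0,0.08],0,255],[[0,0,0.08],0,255],[[0,0,0.08],0,255],[[0,0,0.08],0,255],[[0,0,0],0,255]])

```text
time_s: 25.25
tcp_pos: [0.4809, -0.0498, 0.1103]
ee_rot: [-0.449, 3.073, 0.001]
ft_force: [-1.1, 1.9, -2.8]
grip_width: 0.0137
```

```bash
python3 -c "
from h import *
go(.472,-.049,.0812,17)"
```

```text
t 25.25 tcp [ 0.4809 -0.0498  0.1103] platyaw 16.64 tilt 2.04 grip 0.0137 F [-1.1  1.9 -2.8]
shift units [0.062 0.023 0.192] spin -0.08
```

Emit:
arm_command(plan=[[[0.05,0.02,0],0,255],[[0.01,0,0],0,255],[[0,0,0],0,255]])

```text
time_s: 25.55
tcp_pos: [0.4722, -0.0514, 0.1115]
ee_rot: [-0.445, 3.071, -0.003]
ft_force: [-0.4, -0.6, -1.7]
grip_width: 0.0136
```

```bash
python3 -c "
from h import *
go(.472,-.049,.0812,17); s=observe(); print(s['qpos'].round(3)); print(Ro.from_rotvec(s['ee_rot']).as_matrix()[:,2].round(4))"
```

```text
t 25.55 tcp [ 0.4722 -0.0514  0.1115] platyaw 16.49 tilt 2.23 grip 0.0136 F [-0.4 -0.6 -1.7]
shift units [0.004 0.017 0.202] spin -0.11
[ 0.365  0.52  -0.428  2.064  0.373  0.59   1.541]
[ 0.0387  0.0039 -0.9992]
```

Emit:
arm_command(plan=[[[0,0.015,0.05],-0.1,255],[[0,0,0.05],0,255],[[0,0,0.05],0,255],[[0,0,0.02],0,255],[[0,0,0],0,255]])

```text
time_s: 26.05
tcp_pos: [0.474, -0.0493, 0.0859]
ee_rot: [-0.456, 3.065, -0.004]
ft_force: [-0.3, 0.3, -0.9]
grip_width: 0.0139
```

```bash
python3 -c "
from h import *
go(.472,-.049,.0812,17); s=observe(); print(Ro.from_rotvec(s['ee_rot']).as_matrix()[:,2].round(4))"
```

```text
t 26.05 tcp [ 0.474  -0.0493  0.0859] platyaw 16.9 tilt 2.45 grip 0.0139 F [-0.3  0.3 -0.9]
shift units [0.013 0.006 0.031] spin -0.02
[ 0.0425  0.0035 -0.9991]
```

Emit:
arm_command(plan=[[[0.01,0,0.015],0,255],[[0,0,0.01],0,255],[[0,0,0],0,255]])

```text
time_s: 26.35
tcp_pos: [0.4728, -0.0497, 0.0815]
ee_rot: [-0.455, 3.066, -0.004]
ft_force: [-0.3, 0.5, -1.7]
grip_width: 0.0137
```

```bash
python3 -c "
from h import *
go(.472,-.049,.0812,17)"
```

```text
t 26.35 tcp [ 0.4728 -0.0497  0.0815] platyaw 16.89 tilt 2.44 grip 0.0137 F [-0.3  0.5 -1.7]
shift units [0.004 0.006 0.002] spin -0.02
```

Emit:
arm_command(plan=[[[0,0,0.008],0,255],[[0,0,0],0,230],[[0,0,0],0,100],[[0,0,0],0,100],[[0,0,0],0,100],[[0,0,0],0,100],[[0,0,0],0,100],[[0,0,0],0,100]])

```text
time_s: 27.15
tcp_pos: [0.4744, -0.051, 0.0814]
ee_rot: [-0.453, 3.062, -0.007]
ft_force: [0.2, 0.1, -0.1]
grip_width: 0.055
```

Emit:
arm_command(plan=[[[0,0,-0.05],0,100],[[0,0,-0.1],0,100],[[0,0,-0.15],0,100],[[0,0,-0.2],0,100],[[-0.1,0,-0.05],0.8,100],[[-0.15,0,0],0.9,100],[[-0.15,0,0],0.9,100],[[-0.15,0,0],0.9,100]])

```text
time_s: 27.95
tcp_pos: [0.5498, -0.0369, 0.1744]
ee_rot: [-0.004, 3.098, 0.001]
ft_force: [0.2, -0.1, 0.1]
grip_width: 0.0565
```

Run:
```python
from h import *
go(.622,-.0956,.16,-18)
for q in ['scene','side']:
    p=shot(q,q+'11.png')
    print(q,[(l,np.round(r['xyz'],4).tolist(),round(r['conf'],2)) for l in ['blue_plate_mid','red_plate_mid'] for r in nets.tip_of(p,l)[:1]])
a=cv2.resize(cv2.imread('pics/scene11.png')[150:330,180:420],(400,300));b=cv2.resize(cv2.imread('pics/side11.png')[130:280,120:320],(400,300))
cv2.imwrite('pics/c11.png',np.hstack([a,b]))
```

```text
t 27.95 tcp [ 0.5498 -0.0369  0.1744] platyaw 0.15 tilt 2.48 grip 0.0565 F [ 0.2 -0.1  0.1]
shift units [-0.475 -0.393  0.116] spin 3.96
scene [('blue_plate_mid', [0.467, -0.0524, 0.0569], 0.78), ('red_plate_mid', [0.6233, -0.0986, 0.0575], 0.65)]
side [('blue_plate_mid', [0.4687, -0.0501, 0.056], 0.75), ('red_plate_mid', [0.6213, -0.0939, 0.0594], 0.96)]
```

View pics/c11.png

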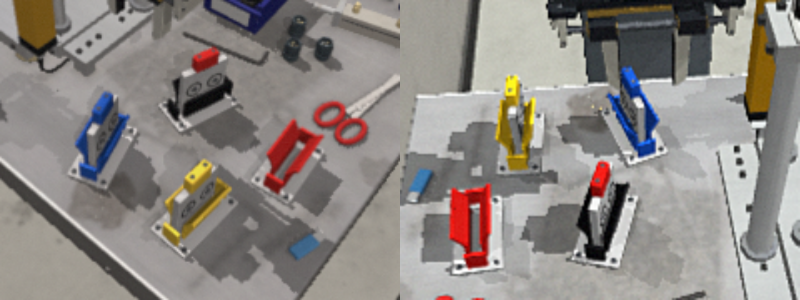

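Blue is seated in the blue holder (z about 56 mm). The last one is red, from black to red.

Emit:
arm_command(plan=[[[-0.12,-0.1,0],0.9,100],[[-0.1,-0.1,0],0.9,100],[[-0.1,-0.12,0],0.9,100],[[-0.1,-0.05,0],0.9,100],[[0,0,0],0.3,100],[[0,0,0],0,100]])

```text
time_s: 28.85
tcp_pos: [0.5984, -0.101, 0.1748]
ee_rot: [0.485, 3.073, 0.009]
ft_force: [-0.5, 0.6, 0.1]
grip_width: 0.0566
```

```bash
python3 -c "
from h import *
go(.6225,-.097,.16,-18)"
```

```text
t 28.85 tcp [ 0.5984 -0.101   0.1748] platyaw -17.93 tilt 1.77 grip 0.0566 F [-0.5  0.6  0.1]
shift units [-0.142  0.074  0.103] spin 0.01
```

Emit:
arm_command(plan=[[[-0.1,0.04,0.05],0,100],[[-0.05,0.035,0.05],0,100],[[0,0,0.1],0,100],[[0,0,0],0,100]])

```text
time_s: 29.25
tcp_pos: [0.6207, -0.0935, 0.1447]
ee_rot: [0.474, 3.08, 0.011]
ft_force: [-0.2, 1.2, -0.1]
grip_width: 0.0564
```

Run:
```python
from h import *
go(.6225,-.097,.078,-18)
p=shot('wrist')
hsv=cv2.cvtColor(p['pixels'],cv2.COLOR_RGB2HSV); m=((hsv[...,0]<8)|(hsv[...,0]>172))&(hsv[...,1]>140)&(hsv[...,2]>90)
n,_,st,c=cv2.connectedComponentsWithStats(m.astype(np.uint8))
for i in np.argsort(-st[1:,4])[:4]+1: print(st[i],c[i].round())
print('expected grip px',proj(p,[.6215,-.0969,.096]))
```

```text
t 29.25 tcp [ 0.6207 -0.0935  0.1447] platyaw -17.47 tilt 1.52 grip 0.0564 F [-0.2  1.2 -0.1]
shift units [-0.008 -0.024  0.445] spin 0.11
[  56  199   52   49 1401] [ 81. 226.]
[248 184  22  53 998] [258. 210.]
[ 94 192  36  56 485] [111. 220.]
[ 73 176  34  17 167] [ 88. 184.]
expected grip px [256.26509549 213.05682267]
```

Emit:
arm_command(plan=[[[-0.01,-0.02,0.1],0.1,100],[[0,0,0.12],0,100],[[0,0,0.1],0,100],[[0,0,0.06],0,100],[[0,0,0],0,100]])

```text
time_s: 29.8
tcp_pos: [0.6238, -0.0962, 0.0874]
ee_rot: [0.484, 3.073, 0.012]
ft_force: [-1.3, -0.1, 0.1]
grip_width: 0.0565
```

```bash
python3 -c "
from h import *
go(.6225,-.097,.079,-18)"
```

```text
t 29.8 tcp [ 0.6238 -0.0962  0.0874] platyaw -17.88 tilt 1.8 grip 0.0565 F [-1.3 -0.1  0.1]
shift units [ 0.008 -0.009  0.056] spin 0.03
```

Emit:
arm_command(plan=[[[0,-0.01,0.05],0,100],[[0,0,0],0,255],[[0,0,0],0,255],[[0,0,0],0,255],[[0,0,0],0,255],[[0,0,0],0,255],[[0,0,0],0,255],[[0,0,0],0,255]])

```text
time_s: 30.6
tcp_pos: [0.6252, -0.0981, 0.0819]
ee_rot: [0.484, 3.068, 0.012]
ft_force: [-0.2, -0.1, -0.8]
grip_width: 0.0136
```

Emit:
arm_command(plan=[[[0,0,0],0,255],[[0,0,0],0,255],[[0,0,0],0,255]])

```text
time_s: 30.9
tcp_pos: [0.6253, -0.0981, 0.0819]
ee_rot: [0.484, 3.068, 0.012]
ft_force: [-0.7, 0.1, -0.5]
grip_width: 0.014
```

Emit:
arm_command(plan=[[[0,0,-0.05],0,255],[[0,0,-0.1],0,255],[[0,0,-0.12],0,255],[[0,0,-0.12],0,255],[[0,0,-0.12],0,255],[[0,0,-0.1],0,255],[[0,0,0],0,255]])

```text
time_s: 31.6
tcp_pos: [0.6196, -0.0975, 0.1766]
ee_rot: [0.483, 3.074, 0.013]
ft_force: [-0.5, 0.7, -1.2]
grip_width: 0.0137
```

```bash
python3 -c "
from h import *
go(.617,-.246,.165,3.6)"
```

```text
t 31.6 tcp [ 0.6196 -0.0975  0.1766] platyaw -17.85 tilt 1.75 grip 0.0137 F [-0.5  0.7 -1.2]
shift units [-0.285 -0.949  0.073] spin -4.68
```

Emit:
arm_command(plan=[[[0,-0.12,0],-0.8,255],[[0,-0.15,0],-0.9,255],[[0,-0.17,0],-0.9,255],[[0,-0.17,0],-0.9,255],[[0,-0.15,0],-0.8,255],[[0,-0.1,0],-0.2,255],[[0,0.0,0],0,255]])

```text
time_s: 32.3
tcp_pos: [0.5978, -0.2267, 0.17]
ee_rot: [-0.105, 3.119, 0.009]
ft_force: [-0.4, -0.7, -2.2]
grip_width: 0.0137
```

```bash
python3 -c "
from h import *
go(.619,-.2455,.165,3.6)"
```

```text
t 32.3 tcp [ 0.5978 -0.2267  0.17  ] platyaw 3.86 tilt 1.25 grip 0.0137 F [-0.4 -0.7 -2.2]
shift units [-0.132 -0.135  0.036] spin 0.06
```

Emit:
arm_command(plan=[[[-0.07,-0.07,0],0.05,255],[[-0.06,-0.06,0],0,255],[[0,0,0],0,255],[[0,0,0],0,255]])

```text
time_s: 32.7
tcp_pos: [0.617, -0.2402, 0.1673]
ee_rot: [-0.101, 3.125, 0.018]
ft_force: [-0.1, 0.3, -1.8]
grip_width: 0.0137
```

Run:
```python
from h import *
go(.619,-.2455,.082,3.6)
p=shot('wrist','w12.png'); shot('side','s12.png')
a=cv2.resize(cv2.imread('pics/w12.png'),(400,300));b=cv2.resize(cv2.imread('pics/s12.png')[130:280,80:280],(400,300))
cv2.imwrite('pics/c12.png',np.hstack([a,b]))
```

```text
t 32.7 tcp [ 0.617  -0.2402  0.1673] platyaw 3.72 tilt 1.08 grip 0.0137 F [-0.1  0.3 -1.8]
shift units [-0.002 -0.042  0.569] spin 0.03
```

View pics/c12.png

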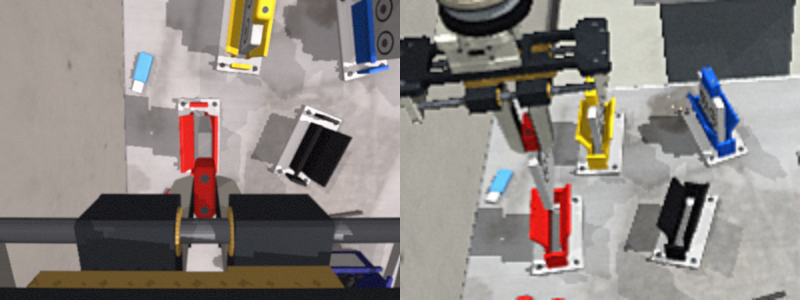

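The red plate hangs over the red slot. It's about 5 mm to the +y side, so I'll correct that and lower.

Emit:
arm_command(plan=[[[0,-0.04,0],0,255],[[0,0,0.08],0,255],[[0,0,0.08],0,255],[[0,0,0.08],0,255],[[0,0,0.08],0,255],[[0,0,0],0,255]])

```text
time_s: 33.4
tcp_pos: [0.6163, -0.2442, 0.1144]
ee_rot: [-0.105, 3.128, 0.02]
ft_force: [-0.6, 1.0, -2.8]
grip_width: 0.0138
```

```bash
python3 -c "
from h import *
go(.619,-.2455,.082,3.6)"
```

```text
t 33.4 tcp [ 0.6163 -0.2442  0.1144] platyaw 3.84 tilt 0.99 grip 0.0138 F [-0.6  1.  -2.8]
shift units [-0.015 -0.013  0.216] spin 0.05
```

Emit:
arm_command(plan=[[[-0.01,-0.01,0.05],0.05,255],[[0,0,0.05],0,255],[[0,0,0.05],0,255],[[0,0,0.03],0,255],[[0,0,0],0,255]])

```text
time_s: 33.9
tcp_pos: [0.6188, -0.2453, 0.0848]
ee_rot: [-0.098, 3.128, 0.02]
ft_force: [-0.4, 0.8, -2.3]
grip_width: 0.0139
```

```bash
python3 -c "
from h import *
go(.619,-.2455,.082,3.6)"
```

```text
t 33.9 tcp [ 0.6188 -0.2453  0.0848] platyaw 3.59 tilt 1.02 grip 0.0139 F [-0.4  0.8 -2.3]
shift units [-0.001 -0.002  0.019] spin -0.0
```

Now I'll set it down, release and withdraw up and away.

Emit:
arm_command(plan=[[[0,0,0.015],0,255],[[0,0,0.01],0,255],[[0,0,0],0,230],[[0,0,0],0,100],[[0,0,0],0,100],[[0,0,0],0,100],[[0,0,0],0,100],[[0,0,0],0,100]])

```text
time_s: 34.7
tcp_pos: [0.6213, -0.2457, 0.0841]
ee_rot: [-0.097, 3.121, 0.016]
ft_force: [0.3, -0.9, 0.3]
grip_width: 0.0494
```

Emit:
arm_command(plan=[[[0,0,0],0,100],[[0,0,-0.05],0,100],[[0,0,-0.1],0,100],[[0,0,-0.2],0,100],[[0,0,-0.2],0,100],[[0,0,-0.3],0,100],[[0,0,-0.3],0,100],[[-0.1,0.2,0],0,100]])

```text
time_s: 35.5
tcp_pos: [0.6294, -0.2234, 0.2694]
ee_rot: [-0.082, 3.121, 0.009]
ft_force: [0.7, -0.8, -0.0]
grip_width: 0.0564
```

Run:
```python
from h import *
go(.619,-.2455,.082,3.6)
for q in ['scene','side']:
    p=shot(q,q+'13.png')
    for l in ['red_plate_mid','yellow_plate_mid','blue_plate_mid','vial']:
        print(q,l,[(np.round(r['xyz'],4).tolist(),round(r['conf'],2)) for r in nets.tip_of(p,l)[:1]])
a=cv2.resize(cv2.imread('pics/scene13.png')[150:330,150:390],(400,300));b=cv2.resize(cv2.imread('pics/side13.png')[130:280,80:280],(400,300))
cv2.imwrite('pics/c13.png',np.hstack([a,b]))
```

```text
t 35.5 tcp [ 0.6294 -0.2234  0.2694] platyaw 3.03 tilt 1.17 grip 0.0564 F [ 0.7 -0.8 -0. ]
shift units [ 0.102 -0.15   1.247] spin -0.13
scene red_plate_mid [([0.6144, -0.2476, 0.0568], 0.89)]
scene yellow_plate_mid [([0.4689, -0.1985, 0.0542], 0.72)]
scene blue_plate_mid [([0.468, -0.0546, 0.0563], 0.87)]
scene vial [([0.4254, 0.1713, 0.0002], 0.65)]
side red_plate_mid [([0.617, -0.2473, 0.0573], 0.76)]
side yellow_plate_mid [([0.4677, -0.1978, 0.0581], 0.63)]
side blue_plate_mid [([0.4672, -0.0514, 0.0538], 0.52)]
side vial []
```

View pics/c13.png

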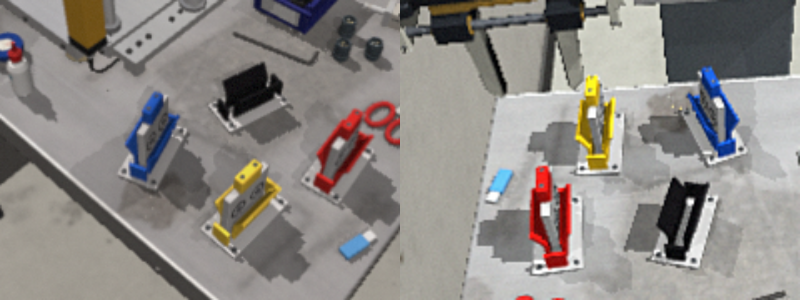

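All three plates stand in their own holders at seated height, the black holder is empty, and the bottle is still standing. I'll hand the job in.

```bash
python3 -c "
from h import *
print(robot.job_done())"
```

```text
the job is handed in; nothing more can be done
None
```

The job is done and handed in at about 36 s of the 112 s allowed. I parked the red plate in the black holder, moved yellow to the yellow holder and blue to the blue holder, then moved red from black to the red holder.

**Last checks:** In the final scene and side pictures each plate stands upright in the holder of its own colour, and the black holder is empty. Measured centre heights were 54–58 mm, against 57 mm for a seated plate. The bottle is standing within about 3 mm of where it was first measured, which is inside the measuring error. The gripper is about 19 cm above the work, touching nothing. The wrist force readings I took stayed under about 4 N.

**What didn't go to plan or didn't agree:**
- **First grasp missed:** I lifted before the fingers had closed on the red plate. It was undisturbed, and the second try held.
- **Tool tilt:** The tool drifted to about 2.5° of tilt while placing the blue plate. It still seated, at 54–57 mm.
- **Yellow plate position:** It stands about 6–7 mm off centre along its slot, inside the roughly 8 mm of play between the end stops.
- **Bottle seen from one side only:** The side camera did not detect it, so that check rests on the scene camera.

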